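# Weigh a tape roll on the hook scale

### The arm

A 7-joint arm with a two-finger parallel gripper is mounted at the origin on a cart in front of the work surface, level with it; the furniture and walls round the work are solid. World frame = base frame: x ahead of the robot, y to its left, z up, the work surface at z = 0. Lengths are in m, angles in rad, forces in N, time in s.
With the tool pointing down it reaches from about 0.35 to 0.9 m from the base axis. Payload 8.1 kg.
Tool frame: the origin (TCP) lies where the fingers leave the gripper's body, on its centre line; the fingertips stand 66 mm ahead of it and the grasp point (between the pads) lies 47 mm ahead of it (arm.tip_reach is the distance from the TCP to the fingertips, in m); z points along the fingers, y is the direction in which the jaws open and shut (so a half turn about z gives the same grasp; the last joint's range is limited). The gripper opens to 92 mm and grips with 3 to 60 N. Pads are 19 mm wide; open, the fingers measure 130 mm over their backs; the gripper's body (75 mm by 190 mm) begins 47 mm behind the grasp point.
Start: joints at [1.238, 0.434, 0.025, 1.573, -0.012, 1.134, -0.075], TCP at [0.142, -0.609, 0.292] pointing down, gripper open.
Joint ranges: [-2.62, 2.62], [-0.44, 2.09], [-1.27, 1.32], [0.08, 2.57], [-1.32, 4.46], [0.12, 2], [-2.74, 2.74]. Speed limits (rad/s): [2.22, 2.22, 3.01, 3.01, 3.14, 3.14, 3.14].

### API

Orientations are given as a rotation vector (axis times angle).
In Python, from cell import arm gives the robot as it stands.
- The arm moves only by the tool carry_out, never from a script. Its argument "plan" is a list of rows, each a list of 5 numbers: the shift along the world's x, y, z in cm, then the turn about the world's z in rad, then the finger opening in cm, from 0 to 9.18. In form: [[tx, ty, tz, spin, fingers], ...]. A call has 1 to 20 rows; each row is the pose to reach, as a shift and turn from the pose measured when the call began; what a row does not reach only later rows make up. A row lasts 1/10 s, in which the tool goes at most 50 mm and 8.59 degrees, less where a joint would pass 70% of its speed; a pose out of reach is approached as far as the arm can. A call with a gripper value outside its range is refused whole. The fingers move at their own pace and stop on an object; "squeeze" is the grip in N (left out, the last holds). Time passes only in rows, so rows that repeat a pose let the fingers close. It gives the time, the measured TCP pose, the force and the opening at its end, in the units of the state.
- arm.observe(): the state, without advancing time (a new reading comes with each control period).
- arm.get_image(name): name is "scene" or "top" or "wrist"; returns (picture, depth): 384x512x3 uint8, red, green, blue; 384x512 float32, m along the optical axis (not along the pixel's ray), 0 where there is no reading.
- arm.get_calibration(name): a dict with "intrinsics" (3x3 intrinsics, pixels), "rvec" (rotation vector, rad) and "tvec" (3), from world to camera coordinates, as OpenCV has them; the wrist camera has in their place "tool_from_camera" (4x4, takes a point from camera to tool coordinates, whose origin is the TCP and whose axes are the flange's). Camera axes: x right, y down, z forward; pixel columns grow to the right and rows downward; lengths in m; the calibration is good to about 2 mm. The wrist camera is an equidistant fisheye: a pixel r from the principal point sees the ray r / f radians off the axis. A picture is of the moment at which its call begins: read the wrist's pose just before it. get_calibration takes no time and is no camera call.
- arm.sign_off(): hands the job in, once; it reports no verdict.
The state is a dict: "clock": time; "joints": joint angles; "dq": joint speeds; "joint_efforts": joint torques, N m; "position": TCP position; "ee_rot": TCP orientation; "force": force on the tool from outside, world axes, zero at the start; "ft_torque": the same for the moment, N m; "width": opening from 0.0 (shut) to 1.0 (fully open).
Only numpy, scipy, OpenCV 4.12 (cv2) and the standard library are available. Lean on these libraries where they do the work, as an engineer would, in place of code of your own. Each camera call takes 0.05 s, during which the arm holds its last target. There are 200 camera calls.

### The job

Weigh the narrower of the two tape rolls: take it out of its cradle and hang it by its hole on the hook of the spring scale, on the straight bar between the upturned tip and the collar, lowering it on gently rather than dropping it. Let go, keep the hand there until the pointer and the roll have come to rest, and only then take the hand well away, leaving the roll hanging still. Leave the wide roll in its cradle.

Things in the scene. Friction and masses are not known exactly. Their poses are not given: they have to be found in the camera images.
- tape_roll: The roll to weigh: cream masking tape, 105 mm outside diameter, 24 mm wide, 64 mm hole, 0.2 to 0.3 kg, on edge in a low plywood cradle, axis level, rim top 115 mm above the table. Origin: centre of one flat face; z axis: the roll's axis, into the roll. Pinch it across its width at the rim top, fingers at most 15 mm below the rim top to stay clear of the hook.
- roll_center (a point): Centre of the narrow roll (middle of the hole, half-way through the width). Rim top 52 mm, top of the hole 32 mm above it.
- wide_roll: The other roll, to be left alone: same diameter and hole, but 48 mm wide, standing in the other cradle. Which cradle stands left and which right changes. Origin: centre of one flat face; z axis along the roll's axis, into the roll.
- scale_stand: Spring scale: grey foot plate 190 x 120 x 12 mm, aluminium column 34 x 50 mm, 220 mm high, with a graduated strip; its hook is a long 8 mm steel bar that leaves the column level along this body's -x. Origin: on the table straight below the middle of the hook's seat; z up; the column's front face is 110 mm from the origin towards +x.
- hook_seat (a point): On top of the hook's bar, in the middle of its straight part, 170 mm above the table unloaded; moves with the hook. Axes parallel to scale_stand's: the bar runs along x; the open end is 68 mm away at -x, upturned to 12 mm above the seat; a collar 16 mm across begins 56 mm away at +x. The bar's underside is 8 mm below.
- scale_hook (a joint): How far the sprung hook has gone down, m: 0 unloaded, up to 0.05. Spring 120 N/m, damped: the roll's weight brings it down 16 to 26 mm, at rest within about one second of letting go.

How it is judged:
On the way:
1. The roll hangs on the hook, let go and with its weight on the scale, pointer and roll at rest, while the hand is still there (grasp point within 120 mm of the roll's centre) (value of joint scale_hook between 0.01 and 0.045 m and velocity of joint scale_hook between -0.015 and 0.015 m/s and contact force between tape_roll and scale_stand above 1 N and x of roll_center in the frame of hook_seat between -0.045 and 0.045 m and y of roll_center in the frame of hook_seat between -0.02 and 0.02 m and z of roll_center in the frame of hook_seat between -0.045 and -0.02 m and angle between the z axis of tape_roll and the x axis of hook_seat, either way round below 0.3 rad and contact force between the fingers and tape_roll below 0.2 N and linear speed of tape_roll below 0.03 m/s and distance between the grasp point and roll_center below 0.12 m), for 0.3 s.
At the end, for the whole second after the job is handed in: The narrow roll hangs at rest by its hole on the hook, within 45 mm along and 20 mm across of the seat's middle, its axis within 17 degrees of the bar, the hook at rest 10 to 45 mm down; the hand is off it, over 130 mm from its centre; the wide roll is within 20 mm of its start (value of joint scale_hook between 0.01 and 0.045 m and velocity of joint scale_hook between -0.015 and 0.015 m/s and contact force between tape_roll and scale_stand above 1 N and x of roll_center in the frame of hook_seat between -0.045 and 0.045 m and y of roll_center in the frame of hook_seat between -0.02 and 0.02 m and z of roll_center in the frame of hook_seat between -0.045 and -0.02 m and angle between the z axis of tape_roll and the x axis of hook_seat, either way round below 0.3 rad and contact force between the fingers and tape_roll below 0.2 N and linear speed of tape_roll below 0.03 m/s and distance between the grasp point and roll_center above 0.13 m and distance of wide_roll from where it was at the start of the episode below 0.02 m); the robot touches nothing.
It fails at once if The roll is dropped on the hook (hook driven down faster than 0.35 m/s) (velocity of joint scale_hook above 0.35 m/s).
It fails at once if The wide roll is moved more than 20 mm (distance of wide_roll from where it was at the start of the episode above 0.02 m).
It also fails if it takes over 48 s, if anything falls off the work surface, if the arm or the gripper's body presses on something with over 40 N, if the wrist force passes 120 N, or if a joint passes its speed limit or range.

## Working session

There is one attempt and no reset: what is moved stays moved. The work goes in short steps, Python scripts to look and compute and a tool call to move; the robot and the scene stay as the last step left them, time stands still between calls to the robot, and variables do not carry over. Pictures are saved under pics/ and viewed, about 8 in all and at most 12, crops included, and the job is handed in when it is done.

Besides the shell and the picture viewer there is one more tool, called after "Request:" as name(argument=value, ...) on one line, values as JSON. carry_out: Moves the arm, as the interface text tells. Its arguments: {"type":"object","properties":{"plan":{"type":"array"},"squeeze":{"type":"number"}},"required":["plan"]}

```bash
mkdir -p pics; cat > h.py <<'E'
import numpy as np, cv2
from cell import arm
def cam(n):
    im,d=arm.get_image(n); c=arm.get_calibration(n); return im,d,c
def cloud(d,c):
    K=np.array(c["intrinsics"]);R=cv2.Rodrigues(np.array(c["rvec"],float))[0];t=np.array(c["tvec"]).ravel()
    v,u=np.mgrid[:d.shape[0],:d.shape[1]]
    p=np.stack([(u-K[0,2])/K[0,0]*d,(v-K[1,2])/K[1,1]*d,d],-1)
    w=(p-t)@R; w[d==0]=np.nan; return w
E
python3 - <<'E'
from h import *
o=arm.observe(); print(o)
for n in("scene","top"):
    im,d,c=cam(n); np.savez(n+"0.npz",im=im,w=cloud(d,c)); cv2.imwrite(f"pics/{n}0.png",cv2.resize(im[:,:,::-1],(800,600),interpolation=cv2.INTER_CUBIC)); print(n,c)
E
```

```text
{'clock': 0.0, 'joints': array([ 1.23839608,  0.43524332,  0.02500146,  1.574119  , -0.01160647,
        1.13396409, -0.0751228 ]), 'dq': array([ 0.00060892,  0.00047405, -0.00217341,  0.00194325, -0.00027954,
       -0.00176313, -0.0007883 ]), 'joint_efforts': array([-1.08259886e-03, -6.67853093e+01,  9.84764323e-01, -3.14458537e+01,
       -6.05832366e-02,  4.28650354e-02,  1.23909808e-04]), 'position': array([ 0.14221062, -0.60818599,  0.2914241 ]), 'ee_rot': array([-3.11935615e+00, -3.59808153e-01,  5.19796899e-04]), 'force': array([-0.19784787,  0.73196107, -0.03058904]), 'ft_torque': array([-0.0404736 ,  0.03614944,  0.05638681]), 'width': 0.9996344775662729}
scene {'intrinsics': array([[370.99428223,   0.        , 258.0401873 ],
       [  0.        , 370.99428223, 191.16466554],
       [  0.        ,   0.        ,   1.        ]]), 'rvec': array([ 1.07144794, -2.3677557 ,  1.0461724 ]), 'tvec': array([0.42278093, 0.29200599, 0.78553791])}
top {'intrinsics': array([[495.6892429 ,   0.        , 248.88534084],
       [  0.        , 495.6892429 , 194.9636721 ],
       [  0.        ,   0.        ,   1.        ]]), 'rvec': array([ 2.12458005, -2.17056861,  0.17181552]), 'tvec': array([0.08613311, 0.5062069 , 1.24180391])}
```

View pics/scene0.png

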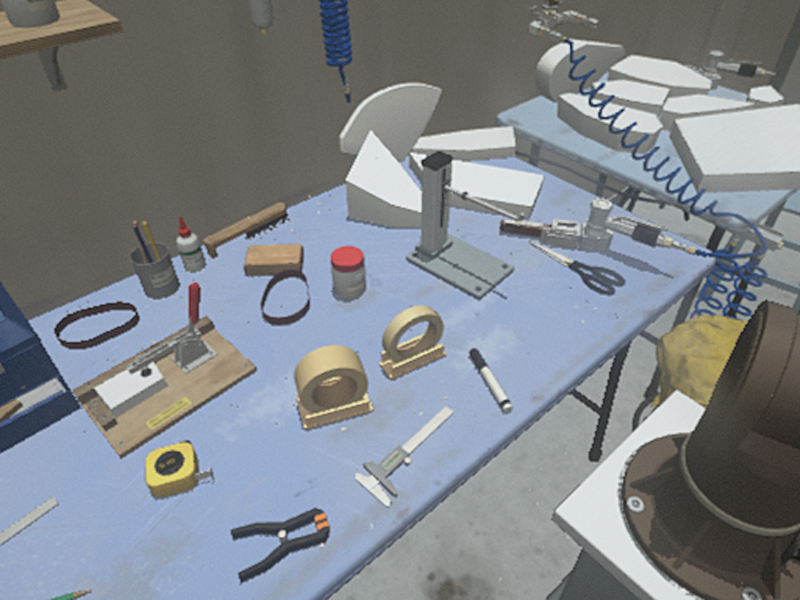

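View pics/top0.png

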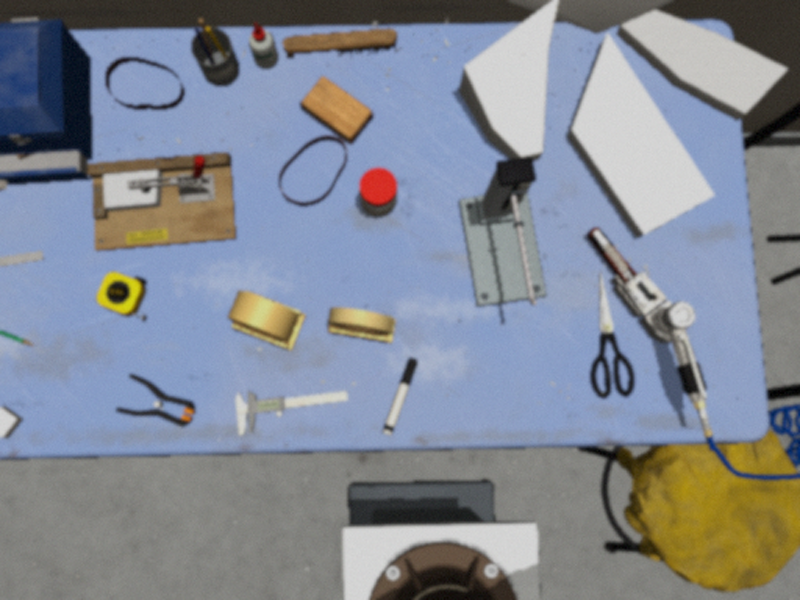

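The top view shows the narrow roll at about (361,322), the wide roll at (266,318), and the scale column at (510,185) with its bar running to a tip near (532,302). Next I measure them from depth.

```bash
python3 - <<'E'
from h import *
T=np.load("top0.npz");S=np.load("scene0.npz")
s=512/800
def box(D,u0,v0,u1,v1,zl,zh):
    w=D["w"][int(v0*s):int(v1*s),int(u0*s):int(u1*s)].reshape(-1,3)
    return w[(w[:,2]>zl)&(w[:,2]<zh)]
for nm,b in(("narrow",(318,295,405,350)),("wide",(222,280,310,355))):
    p=box(T,*b,.095,.13); q=cv2.minAreaRect((p[:,:2]*1000).astype(np.float32)); print(nm,len(p),p.mean(0),p[:,2].max(),q)
for nm,b in(("narrow",(375,300,450,380)),("wide",(290,340,375,430))):
    p=box(S,*b,.095,.13); q=cv2.minAreaRect((p[:,:2]*1000).astype(np.float32)); print("S",nm,len(p),p.mean(0),p[:,2].max(),q)
p=box(T,490,185,560,320,.13,.2);print("hook top",len(p))
for r in p[np.argsort(p[:,0])][::6]:print(r.round(4))
p=box(S,440,175,560,240,.12,.23);print("hook scene",len(p))
for r in p[np.argsort(p[:,0])][::6]:print(r.round(4))
p=box(T,450,180,560,320,.005,.02);q=cv2.minAreaRect((p[:,:2]*1000).astype(np.float32));print("foot",q,cv2.boxPoints(q))
p=box(T,480,150,560,200,.2,.24);q=cv2.minAreaRect((p[:,:2]*1000).astype(np.float32));print("coltop",q,cv2.boxPoints(q))
E
```

```text
narrow 330 [0.47910632 0.12283912 0.10787572] 0.11960916000344902 ((479.46795654296875, 122.50088500976562), (83.29660034179688, 24.365882873535156), 79.45787048339844)
wide 623 [0.49033053 0.27855181 0.10718323] 0.11811320842014728 ((490.8067321777344, 278.7283630371094), (84.42950439453125, 48.23401641845703), 67.45641326904297)
S narrow 313 [0.47493167 0.12848007 0.10713869] 0.1164517989612157 ((476.7945251464844, 123.68304443359375), (80.89314270019531, 26.021020889282227), 79.65198516845703)
S wide 661 [0.48504887 0.28247105 0.10707443] 0.11644855337501964 ((489.111572265625, 279.3706970214844), (82.21646881103516, 50.60626220703125), 67.57211303710938)
hook top 441
[ 0.4841 -0.132   0.1815]
[ 0.4873 -0.1309  0.1761]
[ 0.4923 -0.1363  0.1729]
[ 0.496  -0.1309  0.1655]
[ 0.5    -0.1303  0.1698]
[ 0.5048 -0.133   0.1692]
[ 0.5075 -0.1289  0.1672]
[ 0.5122 -0.1314  0.1671]
[ 0.5163 -0.1334  0.1704]
[ 0.5208 -0.1309  0.1721]
[ 0.5243 -0.1299  0.1662]
[ 0.5285 -0.132   0.1686]
[ 0.5328 -0.1294  0.1711]
[ 0.5361 -0.1256  0.1669]
[ 0.5408 -0.1257  0.1674]
[ 0.5457 -0.1309  0.1663]
[ 0.
[... 2646 characters left out ...]
-0.1119  0.1746]
[ 0.6574 -0.109   0.1553]
[ 0.6577 -0.135   0.1444]
[ 0.6579 -0.1368  0.1223]
[ 0.6581 -0.1238  0.1278]
[ 0.6582 -0.1168  0.1755]
[ 0.6584 -0.1106  0.1438]
[ 0.6588 -0.1282  0.1362]
[ 0.659  -0.1323  0.1414]
[ 0.6595 -0.1357  0.1607]
[ 0.6606 -0.1356  0.1772]
foot ((600.5589599609375, -125.39702606201172), (224.75320434570312, 184.3916778564453), 0.33281409740448) [[ 487.64874   -33.855503]
 [ 488.7198   -218.24406 ]
 [ 713.4692   -216.93855 ]
 [ 712.39813   -32.549988]]
coltop ((675.841796875, -110.80854034423828), (39.026710510253906, 54.819087982177734), 7.237274646759033) [[ 653.0309   -86.07564]
 [ 659.9369  -140.45798]
 [ 698.6527  -135.54144]
 [ 691.7467   -81.1591 ]]
```

```bash
python3 - <<'E'
import numpy as np,cv2
a=np.load("top0.npz")["im"][95:220,200:370,::-1];b=np.load("scene0.npz")["im"][90:250,230:400,::-1]
cv2.imwrite("pics/crop.png",np.hstack([cv2.resize(x,(400,500),interpolation=cv2.INTER_CUBIC) if 0 else cv2.resize(x,(400,int(400*x.shape[0]/x.shape[1])),interpolation=cv2.INTER_CUBIC)[:294] for x in(a,b)]))
E
```

Request:
carry_out(plan=[[4,9,2,0.14,6],[8,18,3,0.28,6],[12,27,3,0.42,6],[16,36,3,0.56,6],[20,44,3,0.7,6],[24,52,3,0.84,6],[28,60,3,0.98,6],[31,67,3,1.1,6],[33.6,73.1,2,1.157,6],[33.6,73.1,0,1.157,6],[33.6,73.1,0,1.157,6],[33.6,73.1,0,1.157,6],[33.6,73.1,0,1.157,6],[33.6,73.1,0,1.157,6],[33.6,73.1,0,1.157,6],[33.6,73.1,0,1.157,6],[33.6,73.1,0,1.157,6],[33.6,73.1,0,1.157,6],[33.6,73.1,0,1.157,6],[33.6,73.1,0,1.157,6]])

```text
clock: 2.1
position: [0.4779, 0.1209, 0.2914]
ee_rot: [-2.418, -2.005, 0.003]
force: [1.0, 0.7, -1.1]
width: 0.653
```

```bash
python3 - <<'E'
from h import *
o=arm.observe();print(o["clock"],o["position"],o["ee_rot"],o["width"],o["joints"],o["force"])
im,d,c=cam("wrist");print(c)
np.savez("wrist0.npz",im=im,d=d)
cv2.imwrite("pics/wrist0.png",cv2.resize(im[:,:,::-1],(800,600),interpolation=cv2.INTER_CUBIC))
E
```

```text
2.1 [0.47792807 0.12091739 0.29143396] [-2.41839821 -2.00483641  0.00322992] 0.6533566179356135 [ 0.22451457  0.31086398 -0.7267289   1.84194447  0.23304879  1.07762049
 -0.77668937] [ 1.00347551  0.6532095  -1.09877971]
{'intrinsics': array([[297.31863964,   0.        , 255.12248623],
       [  0.        , 297.31863964, 193.97648063],
       [  0.        ,   0.        ,   1.        ]]), 'tool_from_camera': array([[ 4.63253893e-04, -9.50884849e-01, -3.09544487e-01,
         8.55019768e-02],
       [ 9.99999346e-01,  7.64224898e-04, -8.51044996e-04,
         4.71161271e-04],
       [ 1.04580740e-03, -3.09543890e-01,  9.50884581e-01,
        -9.36355781e-02],
       [ 0.00000000e+00,  0.00000000e+00,  0.00000000e+00,
         1.00000000e+00]])}
```

View pics/wrist0.png

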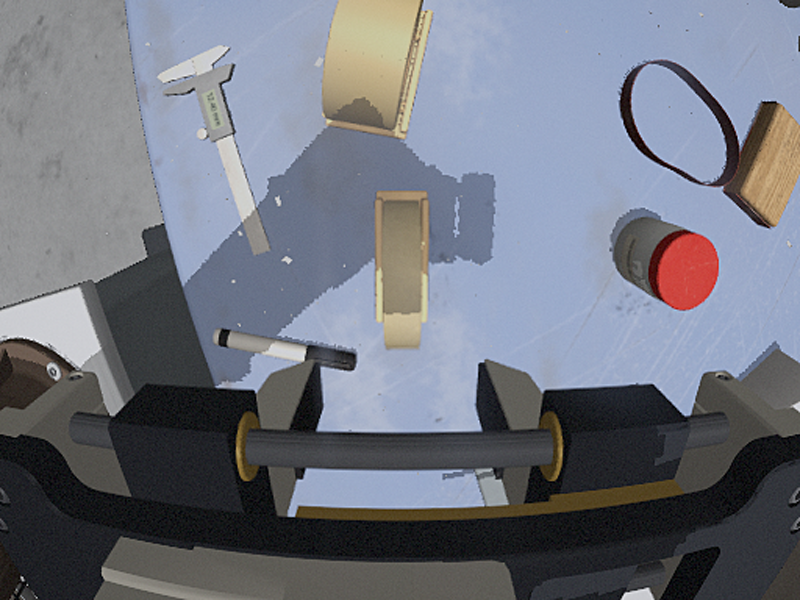

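The wrist view shows the narrow roll centred between the fingers (roll at x≈403, finger midline ≈399), with its faces parallel to the pads. Next, refine its position with the wrist depth.

```bash
cat >> h.py <<'E'
def wcloud(d,o,c):
    K=c["intrinsics"];v,u=np.mgrid[:d.shape[0],:d.shape[1]]
    x=(u-K[0,2])/K[0,0];y=(v-K[1,2])/K[1,1];th=np.hypot(x,y);k=np.tan(th)/np.maximum(th,1e-9)
    p=np.stack([x*k*d,y*k*d,d],-1);M=c["tool_from_camera"]
    t=p@M[:3,:3].T+M[:3,3];w=t@cv2.Rodrigues(o["ee_rot"])[0].T+o["position"];w[d==0]=np.nan;return w
E
python3 - <<'E'
from h import *
o=arm.observe();c=arm.get_calibration("wrist");D=np.load("wrist0.npz")
w=wcloud(D["d"],o,c)
p=w[115:230,230:280].reshape(-1,3);p=p[(p[:,2]>.09)&(p[:,2]<.13)]
q=cv2.minAreaRect((p[:,:2]*1000).astype(np.float32));print(len(p),p.mean(0),p[:,2].max(),q)
# circle fit centre along rim: y,z
A=np.c_[p[:,1],p[:,2],np.ones(len(p))];s=np.linalg.lstsq(A,(p[:,1]**2+p[:,2]**2),rcond=None)[0];print(s[:2]/2)
print(o["position"])
E
```

```text
2055 [0.48164926 0.13010909 0.10843279] 0.11698459724392177 ((480.42431640625, 123.72300720214844), (91.0911865234375, 23.944011688232422), 80.07945251464844)
[0.12373322 0.06460196]
[0.47800662 0.12096939 0.29159518]
```

Request:
carry_out(plan=[[0.2,0.25,-3,0.01,6],[0.2,0.25,-6,0.01,6],[0.2,0.25,-9,0.01,6],[0.2,0.25,-11,0.01,6],[0.2,0.25,-12.3,0.01,6],[0.2,0.25,-12.3,0.01,6],[0.2,0.25,-12.3,0.01,6],[0.2,0.25,-12.3,0.01,1.5],[0.2,0.25,-12.3,0.01,1.5],[0.2,0.25,-12.3,0.01,1.5],[0.2,0.25,-12.3,0.01,1.5],[0.2,0.25,-12.3,0.01,1.5],[0.2,0.25,-12.3,0.01,1.5],[0.2,0.25,-12.3,0.01,1.5],[0.2,0.25,-12.3,0.01,1.5],[0.2,0.25,-12.3,0.01,1.5]], squeeze=25)

```text
clock: 3.75
position: [0.4801, 0.1235, 0.1687]
ee_rot: [2.409, 2.017, -0.002]
force: [0.4, -1.0, 2.2]
width: 0.255
```

Request:
carry_out(plan=[[0,0,1,0,1.5],[0,0,3,0,1.5],[0,0,5,0,1.5],[0,0,7,0,1.5],[0,0,9,0,1.5],[0,0,11,0,1.5],[0,0,12,0,1.5],[0,0,12,0,1.5],[0,0,12,0,1.5],[0,0,12,0,1.5],[0,0,12,0,1.5],[0,0,12,0,1.5]])

```text
clock: 4.95
position: [0.4799, 0.1234, 0.2881]
ee_rot: [-2.408, -2.017, 0.004]
force: [0.8, 0.0, -3.0]
width: 0.255
```

Request:
carry_out(plan=[[-1,-1,0,0.02,1.5],[-2.5,-3,-0.4,0.05,1.5],[-4,-5.5,-0.8,0.08,1.5],[-4.6,-8,-1.2,0.12,1.5],[-4.6,-11,-1.2,0.16,1.5],[-4.6,-14,-1.2,0.2,1.5],[-4.6,-17,-1.2,0.23,1.5],[-4.6,-20,-1.2,0.26,1.5],[-4.6,-22.5,-1.2,0.28,1.5],[-4.6,-24.5,-1.2,0.296,1.5],[-4.6,-26,-1.2,0.296,1.5],[-4.6,-26.3,-1.2,0.296,1.5],[-4.6,-26.3,-1.2,0.296,1.5],[-4.6,-26.3,-1.2,0.296,1.5],[-4.6,-26.3,-1.2,0.296,1.5],[-4.6,-26.3,-1.2,0.296,1.5]])

```text
clock: 6.55
position: [0.434, -0.1388, 0.2762]
ee_rot: [-2.083, -2.351, 0.004]
force: [0.5, 0.3, -3.3]
width: 0.254
```

```bash
python3 - <<'E'
from h import *
o=arm.observe();print(o["position"],o["ee_rot"],o["force"])
im,d,c=cam("scene");w=cloud(d,c);np.savez("scene1.npz",im=im,w=w)
im2,d2,c2=cam("top");w2=cloud(d2,c2)
# hook line away from the robot
p=np.load("scene0.npz")["w"].reshape(-1,3);q=np.load("top0.npz")["w"].reshape(-1,3)
for r in(p,q):
    r=r[(r[:,0]>.49)&(r[:,0]<.64)&(abs(r[:,1]+.125)<.02)&(r[:,2]>.155)&(r[:,2]<.18)]
    print(len(r),np.polyfit(r[:,0]-.548,r[:,1],1))
a=im[60:220,210:400,::-1];cv2.imwrite("pics/scene1.png",cv2.resize(a,None,fx=3.5,fy=3.5,interpolation=cv2.INTER_CUBIC))
E
```

```text
[ 0.43398546 -0.13882164  0.27615173] [-2.08322426 -2.35131807  0.00374541] [ 0.49856589  0.3379423  -3.30663279]
146 [ 0.13335332 -0.12661983]
228 [ 0.1280574  -0.12692284]
```

View pics/scene1.png

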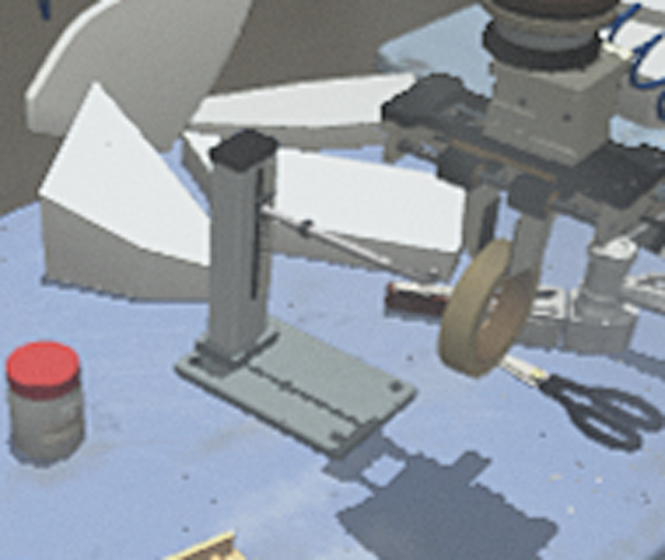

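The roll hangs plumb just in front of the hook tip (tip at about (437,275) in the crop, roll at (490,308)). Next, thread it along the bar.

Request:
carry_out(plan=[[0,-0.28,0,0.01,1.5],[0,-0.28,0,0.01,1.5],[1,-0.15,0,0.01,1.5],[2,-0.02,0,0.01,1.5],[3,0.11,0,0.01,1.5],[4,0.24,0,0.01,1.5],[5,0.37,0,0.01,1.5],[6,0.5,0,0.01,1.5],[7,0.63,0,0.01,1.5],[8,0.76,0,0.01,1.5],[9,0.89,0,0.01,1.5],[10,1.02,0,0.01,1.5],[10.4,1.07,0,0.01,1.5],[10.4,1.07,0,0.01,1.5],[10.4,1.07,0,0.01,1.5],[10.4,1.07,0,0.01,1.5],[10.4,1.07,0,0.01,1.5]])

```text
clock: 8.35
position: [0.5376, -0.1286, 0.2762]
ee_rot: [-2.072, -2.361, 0.004]
force: [-0.6, 0.3, -2.8]
width: 0.254
```

```bash
python3 - <<'E'
from h import *
im,d,c=cam("scene");o=arm.observe();print(o["position"],o["force"])
a=im[60:220,210:400,::-1];cv2.imwrite("pics/scene2.png",cv2.resize(a,None,fx=3.5,fy=3.5,interpolation=cv2.INTER_CUBIC))
E
```

```text
[ 0.53771055 -0.12852623  0.27625263] [-0.32507299 -0.81152376 -2.91563039]
```

View pics/scene2.png

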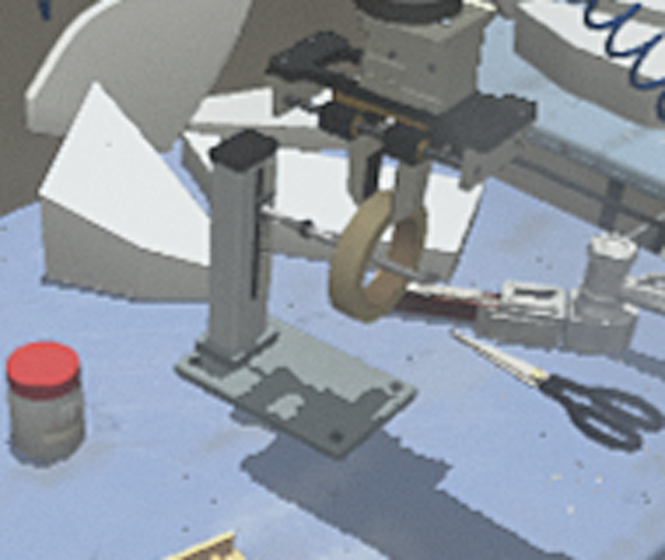

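The bar passes through the hole and the roll is mid-bar. Next, lower it gently.

Request:
carry_out(plan=[[0,0,-0.7,0,1.5],[0,0,-1.5,0,1.5],[0,0,-2.2,0,1.5],[0,0,-2.7,0,1.5],[0,0,-3.1,0,1.5],[0,0,-3.5,0,1.5],[0,0,-3.8,0,1.5],[0,0,-4.1,0,1.5],[0,0,-4.4,0,1.5],[0,0,-4.7,0,1.5],[0,0,-4.9,0,1.5],[0,0,-5,0,1.5],[0,0,-5,0,1.5],[0,0,-5,0,1.5],[0,0,-5,0,1.5],[0,0,-5,0,1.5],[0,0,-5,0,1.5]])

```text
clock: 10.1
position: [0.5377, -0.1286, 0.2263]
ee_rot: [2.072, 2.361, -0.004]
force: [-0.4, 0.9, 0.3]
width: 0.26
```

```bash
python3 - <<'E'
from h import *
im,d,c=cam("scene");o=arm.observe();print(o["position"],o["force"])
w=cloud(d,c).reshape(-1,3);h=w[(w[:,0]>.565)&(w[:,0]<.635)&(abs(w[:,1]+.12)<.015)&(w[:,2]>.125)&(w[:,2]<.18)];print(len(h),np.median(h,0))
for i in range(3):arm.get_image("scene");print(arm.observe()["force"])
E
```

```text
[ 0.53776757 -0.12854103  0.22631297] [-0.54036274  1.40152891 -0.85279349]
67 [ 0.60294991 -0.11969778  0.153434  ]
[-0.84229467  0.09155134 -1.2770255 ]
[-1.82431729  1.24874303 -0.91689759]
[-1.18308192  0.71734269 -1.32233007]
```

Request:
carry_out(plan=[[0,0,-0.2,0,1.5],[0,0,-0.4,0,1.5],[0,0,-0.4,0,1.5],[0,0,-0.4,0,4.4],[0,0,-0.4,0,4.4],[0,0,-0.4,0,4.4],[0,0,-0.4,0,4.4],[0,0,-0.4,0,4.4],[0,0,-0.4,0,4.4],[0,0,-0.4,0,4.4],[0,0,-0.4,0,4.4],[0,0,-0.4,0,4.4],[0,0,-0.4,0,4.4],[0,0,-0.4,0,4.4],[0,0,-0.4,0,4.4],[0,0,-0.4,0,4.4],[0,0,-0.4,0,4.4],[0,0,-0.4,0,4.4],[0,0,-0.4,0,4.4],[0,0,-0.4,0,4.4]])

```text
clock: 12.3
position: [0.5377, -0.1286, 0.2223]
ee_rot: [2.072, 2.361, -0.004]
force: [1.0, 0.4, -0.0]
width: 0.482
```

```bash
python3 - <<'E'
from h import *
im,d,c=cam("scene");o=arm.observe();print(o["position"],o["force"],o["width"])
w=cloud(d,c).reshape(-1,3);h=w[(w[:,0]>.565)&(w[:,0]<.635)&(abs(w[:,1]+.12)<.015)&(w[:,2]>.125)&(w[:,2]<.18)];print(len(h),np.median(h,0))
a=im[60:220,210:400,::-1];a=cv2.resize(a,None,fx=3.5,fy=3.5,interpolation=cv2.INTER_CUBIC);cv2.imwrite("pics/scene3.png",a)
for i in range(4): im2,d2,c2=cam("scene");print(np.abs(im2.astype(int)-im)[60:220,210:400].mean())
E
```

```text
[ 0.53770443 -0.12855647  0.2222514 ] [0.74257844 0.5360691  0.57628993] 0.4840536171151945
77 [ 0.59889767 -0.11946091  0.1465541 ]
1.8048245614035088
1.776392543859649
1.8059320175438596
1.788969298245614
```

View pics/scene3.png

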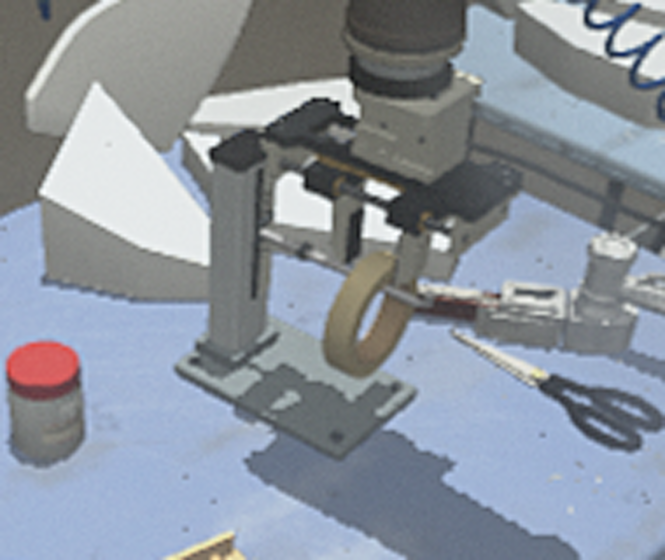

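The roll hangs on the lowered bar (about 22 mm down) with the fingers open and nothing moving between frames. I check the finger gaps with the wrist camera before lifting.

```bash
python3 - <<'E'
from h import *
im,d,c=cam("wrist");cv2.imwrite("pics/wrist1.png",cv2.resize(im[150:384,100:412,::-1],(800,600),interpolation=cv2.INTER_CUBIC))
E
```

```text
(no output)
```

View pics/wrist1.png

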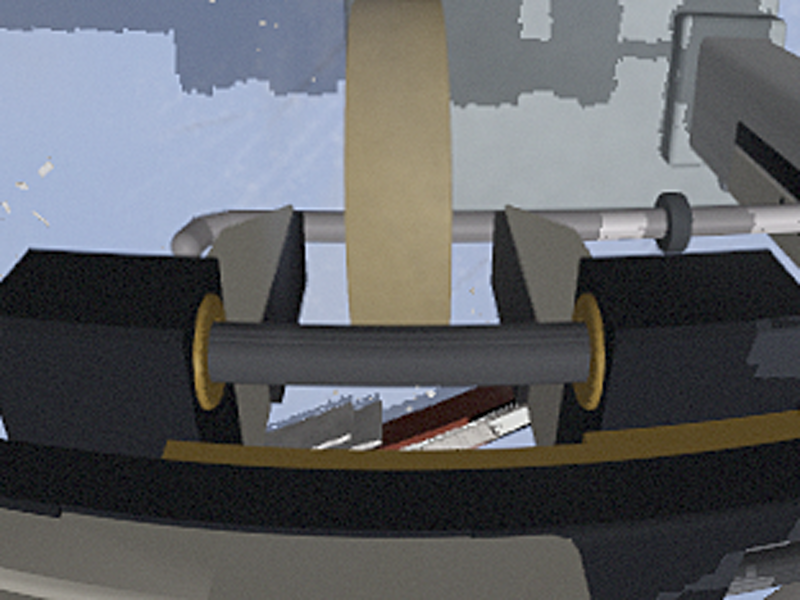

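The roll (x 347–450) sits centred between the pads (about 303 and 495) with gaps on both sides, square on the bar, and the tip is clear. Next I lift straight up.

Request:
carry_out(plan=[[0,0,0,0,4.4],[0,0,0,0,4.4],[0,0,0,0,4.4],[0,0,0.5,0,4.4],[0,0,1.5,0,4.4],[0,0,3,0,4.4],[0,0,5,0,4.4],[0,0,8,0,4.4],[0,0,11,0,4.4],[0,0,14,0,4.4],[0,0,17,0,4.4],[0,0,18,0,4.4],[0,0,18,0,4.4],[0,0,18,0,4.4],[0,0,18,0,4.4],[0,0,18,0,4.4],[0,0,18,0,4.4],[0,0,18,0,4.4]])

```text
clock: 14.4
position: [0.5376, -0.1285, 0.4018]
ee_rot: [-2.072, -2.361, 0.005]
force: [-0.6, 0.9, -0.1]
width: 0.478
```

```bash
python3 - <<'E'
from h import *
im,d,c=cam("scene");o=arm.observe();print(o["clock"],o["position"],o["force"])
w=cloud(d,c);p=w.reshape(-1,3);h=p[(p[:,0]>.565)&(p[:,0]<.635)&(abs(p[:,1]+.12)<.015)&(p[:,2]>.125)&(p[:,2]<.18)];print(len(h),np.median(h,0))
r=p[(abs(p[:,0]-.54)<.035)&(abs(p[:,1]+.128)<.06)&(p[:,2]>.05)&(p[:,2]<.19)];print(len(r),r.min(0),r.max(0))
a=im[60:270,160:400,::-1];cv2.imwrite("pics/scene4.png",cv2.resize(a,None,fx=2.8,fy=2.8,interpolation=cv2.INTER_CUBIC))
for i in range(3): im2,_,_=cam("scene");print(np.abs(im2.astype(int)-im)[60:220,210:400].mean())
E
```

```text
14.45 [ 0.53768374 -0.12854856  0.40199235] [0.02314294 0.2871595  0.03089439]
66 [ 0.60277947 -0.11985179  0.1461774 ]
665 [ 0.50580155 -0.1858043   0.06119969] [ 0.57435868 -0.07684224  0.16612869]
1.7766118421052632
1.7805482456140351
1.8031469298245615
```

View pics/scene4.png

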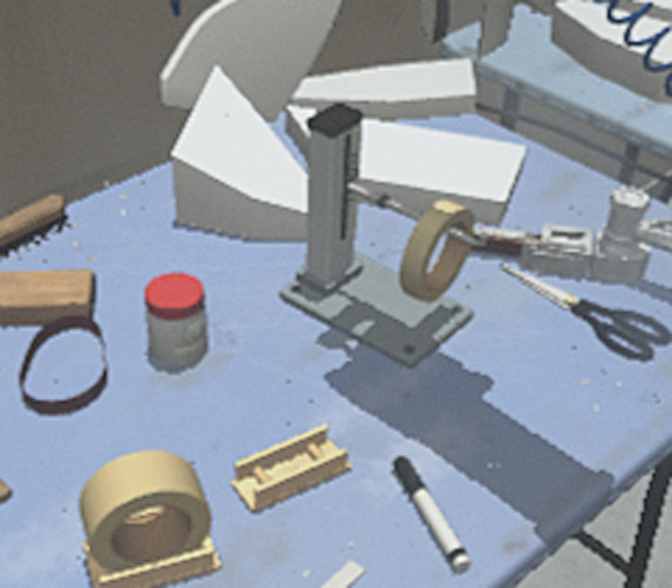

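The narrow roll hangs still on the bar at (437,250), the wide roll is still in its cradle at (147,505), and the hand is clear.

```bash
python3 -c "
from cell import arm
print(arm.sign_off())"
```

```text
the job is handed in; nothing more can be done
None
```

I hung the narrow roll on the scale's hook and handed the job in at about 14.6 s. `sign_off` reports no verdict, so whether it passed is not confirmed.

- **Moves:** I pinched the roll at its rim top and threaded it along the bar. I then lowered it until the spring carried nearly all its weight and opened the fingers to about 44 mm. I held the hand there for roughly 2 s before lifting it straight up 18 cm.
- **Hook and roll:** depth readings put the bar about 22 mm lower than unloaded. By the measured poses, the roll hangs about 10 mm from the seat's middle, towards the tip. In the pictures it sits square on the bar.
- **At rest:** differences between repeated frames were no more than image noise. I had no direct reading of hook speed.
- **Hand and wide roll:** the grasp point is about 24 cm from the roll's centre, with near-zero force on the tool. The wide roll stands in its cradle in the last picture; I did not remeasure its position.
- **One unclear reading:** just before release, the vertical force was noisy, swinging between +0.3 and −1.3 N. I lowered the roll another 4 mm before opening the fingers. No check failed.

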